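# Wind up the sample stage and lock it

## Robot

A 7-joint arm with a two-finger parallel gripper is mounted at the origin on the work surface. World frame = base frame: x ahead of the robot, y to its left, z up, the work surface at z = 0. Lengths are in m, angles in rad, forces in N, time in s.
With the tool pointing down it reaches from about 0.425 to 0.925 m from the base axis. Payload 6.8 kg.
Tool frame: the origin (TCP) lies on the front face of the gripper's body, between the roots of the fingers; the fingertips stand 73 mm ahead of it and the grasp point (between the pads) lies 54 mm ahead of it (env.nose_length is the distance from the TCP to the fingertips, in m); z points along the fingers, y is the direction in which the jaws open and shut (so a half turn about z gives the same grasp; the last joint's range is limited). The gripper opens to 85 mm and grips with 20 to 120 N. Pads are 22 mm wide; open, the fingers measure 114 mm over their backs; the gripper's body (76 mm by 85 mm) begins 54 mm behind the grasp point. The pads swing forward as they close: fully open they stand 13 mm farther back than shut.
Start: joints at [-1.267, 0.477, 0.022, 1.555, -0.011, 1.109, -0.083], TCP at [0.27, 0.619, 0.304] pointing down, gripper open.
Joint ranges: [-2.96, 2.96], [-0.34, 2.1], [-1.41, 1.46], [0.24, 2.44], [-1.37, 4.51], [0.17, 1.92], [-2.96, 2.96]. Speed limits (rad/s): [2.39, 2.39, 3.14, 3.14, 3.14, 3.14, 3.14].

## Interface

Orientations are given as a unit quaternion [w, x, y, z].
In Python, from cell import env, kin, camera, calibration, job gives the robot as it stands. The module is installed in compiled form; this text tells all that it offers. Calls block until the motion is done:
- env.reach(position, orientation): joint-space move of the TCP to a pose.
- env.movel(position, velocity=0.15, rot=None, stop_force=None): straight line of the TCP; rot=None keeps the orientation; velocity is the mean speed in m/s. With stop_force (N) it stops when the force on the tool has changed by that much, and returns True; else False.
- env.goto_joints(angles): joint-space move.
- env.grip(opening, f_grip=None): finger opening in m; f_grip is the grip in N (None keeps the last); returns when the fingers have stopped.
- env.dwell(seconds).
- kin.inverse_kinematics(position, orientation): joint angles nearest the present ones, or None.
- env.get_state(): the state.
- camera(name): name is "side" or "top"; returns (picture, depth): 400x640x3 uint8, blue, green, red; 400x640 float32, m along the optical axis (not along the pixel's ray), 0 where there is no reading.
- calibration(name): a dict with "fx", "fy", "cx", "cy" (pixels), "rvec" (rotation vector, rad) and "tvec" (3), from world to camera coordinates, as OpenCV has them. Camera axes: x right, y down, z forward; pixel columns grow to the right and rows downward; lengths in m; the calibration is good to about 2 mm. A picture is of the moment at which its call begins. calibration takes no time and is no camera call.
A pose or a line that the arm cannot do raises env.PlanningError and nothing moves.
- job.job_done(): hands the job in, once; it reports no verdict.
The state is a dict: "time": time; "qpos": joint angles; "joint_velocities": joint speeds; "joint_torque": joint torques, N m; "tcp_pos": TCP position; "orientation": TCP orientation; "force": force on the tool from outside, world axes, zero at the start; "torque": the same for the moment, N m; "opening": finger opening in m.
Only numpy, scipy, OpenCV 4.12 (cv2) and the standard library are available. Lean on these libraries where they do the work, as an engineer would, in place of code of your own. Each camera call takes 0.05 s, during which the arm holds its last target.

## Task

Take the crank handle from the steel tray, fit it fully down on the square brass drive end of the lifting stage, and wind the stage up until its yellow pointer is level with the red set mark (within 2.5 mm). Then, with the crank still on the shaft, turn the green cam lock clockwise until it is tight, and finally put the crank handle back in the tray. Keep the jar standing on the platform and do not disturb the other glassware and the weight on the bench.

Things in the scene. Friction and masses are not known exactly. Their poses are not given: they have to be found in the camera images.
- stage: Fixed lifting stage: white base 120 (x) x 420 (y) x 15 mm, slim rod tower in the middle, white bridge on top (56 x 132 mm, y = -84 to +48, top 165 mm up). Origin on the screw's vertical axis at bench level, z up, some yaw. Grey platform with jar on the +y side, cam lock on the -y side, scale with pointer and mark on the +x side.
- shaft_seat (a point): On the screw's axis, on its steel collar (44 mm across), 170 mm above the bench: a fully fitted crank's underside rests here. The brass drive end rises 20 mm from here: 16 mm square for 14 mm, then a taper to 8 mm square. At the start its flats are parallel to the stage's x and y. This frame does not turn with the screw.
- carriage (a joint): Height in m of the carriage (platform, cam arm, pointer); 0 at the start, at most 0.049. Platform top 50 mm above the bench at 0. Rises 16 mm per full clockwise turn (from above) of the screw, sinks when turned back. Self-locking; needs about 0.07 N m (1 to 2 N at the crank's knob).
- pointer (a point): Inner end of the yellow pointer blade (36 mm wide, 5 mm thick) on the carriage, in front (+x side) of the white scale strip, at the middle of its thickness.
- mark (a point): Inner end of the red set mark's blade (36 mm wide, 5 mm thick) on the same strip, at the middle of its thickness; z axis up. Stays still at a height that varies, 16 to 32 mm above the pointer's starting height.
- crank: Loose crank, 0.3 kg, at the start standing on its hub in the tray. Origin: centre of hub's underside; z up, x along the arm. Hub 40 x 40 x 29 mm, square socket below 18 mm wide, 23 deep, flats along x and y. Arm 16 mm wide, z 24 to 34, to x = 70. Blue boss on the hub 28 (x) x 20 (y) mm, top z = 60: carry by it. Black knob, 24 mm diameter, at x = 60, z 36 to 67, spins freely: wind by it.
- crank_boss (a point): In the blue boss on the hub's axis, 54 mm above the crank's underside; a good height to grip.
- crank_knob (a point): On the axis of the black knob, 56 mm above the crank's underside, 60 mm from the hub's axis; a good height to grip. Only the position is meaningful, the knob spins.
- cam (a joint): Angle of the cam lock in rad: 0 open (start), grows as it is turned clockwise seen from above, stops tight at 1.35. Needs about 0.1 N m and stays where it is left.
- cam_grip (a point): On the cam's vertical axis in its green bar grip (50 x 12 mm, 9 to 41 mm above the cam arm), 32 mm above the arm; steel disc below 60 mm across, top 9 mm above the arm. The frame turns with the cam, at angle 0 parallel to the stage's; the bar's length lies +0.67 rad (counterclockwise) from its x. Rises with the carriage; 165 mm from the screw.
- tray: Fixed shallow steel tray 220 (x) x 160 (y) mm, walls 18 mm high and 4 mm thick, floor 4 mm thick; origin at the centre of its underside. A spatula also lies in it, along its +y wall.
- jar: Amber jar with a white lid, 48 mm across, 62 mm high, standing loose on the platform; origin at the centre of its underside.
- spatula: Flat steel spatula 147 mm long, 4 mm thick, lying in the tray; it may be touched.
- vial_a: Small amber vial with black cap, 28 mm across, 55 mm high, origin under its centre; leave alone.
- vial_b: Small white vial, same size; leave alone.
- vial_c: Small amber vial with green cap, same size; leave alone.
- beaker: Empty glass beaker, 60 mm across, 75 mm high; leave alone.
- bottle: White plastic bottle with red cap, 60 mm across, 130 mm high; leave alone.
- weight: Brass balance weight, 30 mm across, 44 mm high; leave alone.

How it is judged:
On the way, in this order (a step that is already met when the one before it is completed fails the run):
1. the crank is fitted fully down on the drive end (horizontal distance between crank and shaft_seat below 0.004 m and z of crank in the frame of shaft_seat below 0.005 m and angle between crank's own z axis and vertical below 0.12 rad), for 0.2 s.
2. the pointer is level with the red mark within 2.5 mm, the crank still on the shaft (z of pointer in the frame of mark between -0.0025 and 0.0025 m and horizontal distance between crank and shaft_seat below 0.01 m and z of crank in the frame of shaft_seat below 0.012 m), for 0.4 s.
3. the cam lock is turned tight (over 1.15 rad) with the stage still at the mark and the crank still on the shaft (all of step 2 and value of joint cam above 1.15 rad), for 0.2 s.
At the end, for the whole second after the job is handed in: The pointer is level with the red mark within 2.5 mm, the cam lock is tight (over 1.15 rad), the crank rests released in the tray (hub's centre over the tray and less than 45 mm above its underside), and the jar stands upright on the platform (z of pointer in the frame of mark between -0.0025 and 0.0025 m and value of joint cam above 1.15 rad and angle between jar's own z axis and vertical below 0.15 rad and z of jar in the frame of pointer above 0.005 m and x of crank in the frame of tray between -0.105 and 0.105 m and y of crank in the frame of tray between -0.075 and 0.075 m and z of crank in the frame of tray below 0.045 m and linear speed of crank below 0.02 m/s); the robot touches nothing.
It fails at once if the jar is tipped (over 0.3 rad) or falls off the platform (angle between jar's own z axis and vertical above 0.3 rad or z of jar in the frame of pointer below 0 m).
It fails at once if a vial, the beaker, the bottle or the weight is pushed more than 25 mm or knocked over (distance of any of vial_a, vial_b, vial_c, beaker, bottle, weight from where it was at the start of the episode above 0.025 m or angle between any of vial_a, vial_b, vial_c, beaker, bottle, weight's own z axis and vertical above 0.5 rad).
It also fails if it takes over 72 s, if anything falls off the work surface, if the arm or the gripper's body presses on something with over 40 N, if the wrist force passes 120 N, or if a joint passes its speed limit or range.

## Working session

There is one attempt and no reset: what is moved stays moved. The work goes in short steps, each a Python script; the robot and the scene stay as the last script left them, time stands still between calls to the robot, and variables do not carry over. Pictures are saved under pics/ and viewed, and the job is handed in when it is done.

```bash
mkdir -p pics; ls; python3 - <<'E'
from cell import env, kin, camera, calibration, job
import cv2,numpy as np
for n in ("side","top"):
    p,d=camera(n); cv2.imwrite(f"pics/{n}0.png",p); np.savez(f"pics/{n}0.npz",p=p,d=d)
    c=calibration(n); R=cv2.Rodrigues(np.array(c['rvec'],float))[0]
    print(n,c, 'cam pos',-R.T@np.array(c['tvec']).ravel())
s=env.get_state(); print(s['time'],s['tcp_pos'],s['orientation'],s['opening'],env.nose_length)
E
```

```text
pics
side {'fx': 511.8955217094404, 'fy': 511.8955217094404, 'cx': 308.72793677101225, 'cy': 199.47199689299669, 'rvec': array([ 2.18578438, -0.17603056,  0.12058949]), 'tvec': array([-0.53607598,  0.14505381,  1.30924846])} cam pos [ 0.34142737 -1.05553201  0.8898478 ]
top {'fx': 399.0470343991691, 'fy': 399.0470343991691, 'cx': 319.46811387801085, 'cy': 197.29417569039998, 'rvec': array([ 2.15295131, -2.09450184,  0.18374623]), 'tvec': array([0.01594753, 0.55523575, 1.06792209])} cam pos [0.35468579 0.02032495 1.15012327]
0.1 [0.27002066 0.61819203 0.30303873] [-1.04252189e-04  2.04435885e-01  9.78879632e-01 -7.90065736e-04] 0.08527333024152915 0.0726
```

View pics/side0.png

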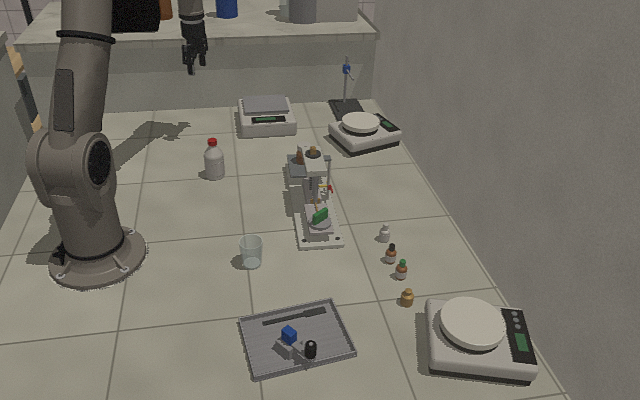

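View pics/top0.png

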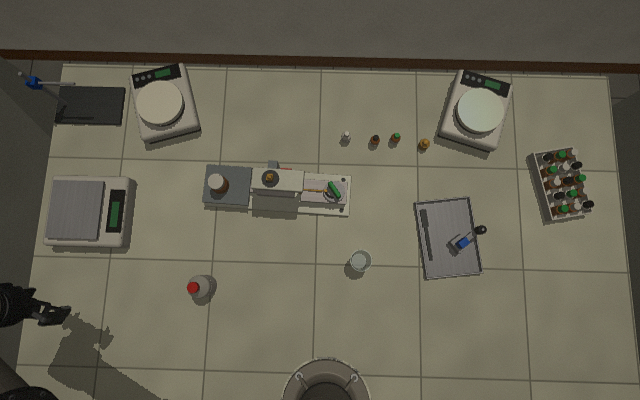

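Side view: tray with crank at about (298,338), stage at (315,190), beaker at (251,250), bottle at (214,160). Top view: tray centre about (449,238), screw about (270,178), cam about (334,190). I'll zoom in on these.

```bash
cat > h.py <<'E'
import numpy as np, cv2
from cell import env, kin, camera, calibration, job
C={}
for n in("side","top"):
    c=calibration(n); C[n]=(np.array([[c['fx'],0,c['cx']],[0,c['fy'],c['cy']],[0,0,1]]),np.array(c['rvec'],float),np.array(c['tvec'],float).ravel())
def proj(n,P):
    K,r,t=C[n]; return cv2.projectPoints(np.atleast_2d(np.array(P,float)),r,t,K,None)[0][:,0]
def cloud(n,d):
    K,r,t=C[n]; R=cv2.Rodrigues(r)[0]; v,u=np.mgrid[:400,:640]
    pc=np.stack([(u-K[0,2])/K[0,0]*d,(v-K[1,2])/K[1,1]*d,d],-1)
    return (pc-t)@R
def ray(n,u,v,z):
    K,r,t=C[n]; R=cv2.Rodrigues(r)[0]; o=-R.T@t
    w=R.T@np.array([(u-K[0,2])/K[0,0],(v-K[1,2])/K[1,1],1]); return o+w*(z-o[2])/w[2]
def zoom(p,x0,y0,w,h,s): return cv2.resize(p[y0:y0+h,x0:x0+w],None,fx=s,fy=s,interpolation=cv2.INTER_CUBIC)
E
python3 - <<'E'
import numpy as np,cv2
from h import *
T=np.load('pics/top0.npz');S=np.load('pics/side0.npz')
cv2.imwrite('pics/z1.png',zoom(T['p'],195,145,165,80,4.8))
cv2.imwrite('pics/z2.png',zoom(T['p'],400,190,100,95,6))
cv2.imwrite('pics/z3.png',zoom(S['p'],270,130,90,120,5))
cv2.imwrite('pics/z4.png',zoom(S['p'],230,290,135,95,5.5))
E
```

```text
(no output)
```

View pics/z1.png

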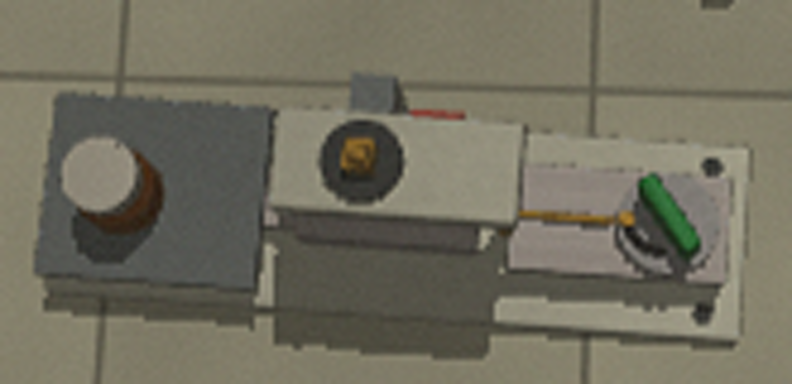

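View pics/z2.png

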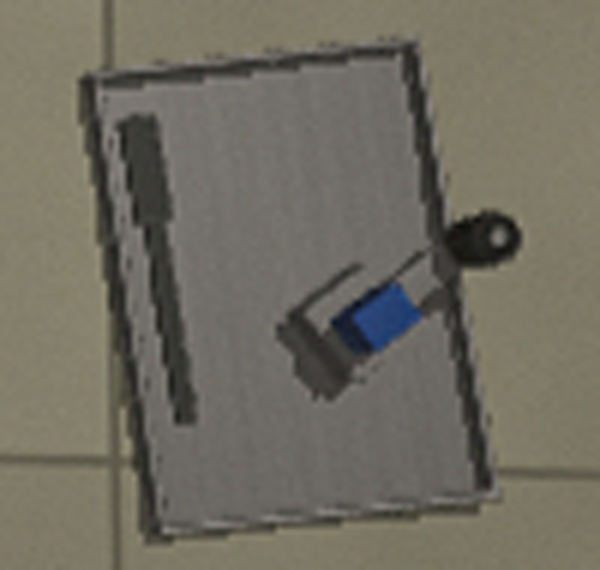

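View pics/z3.png

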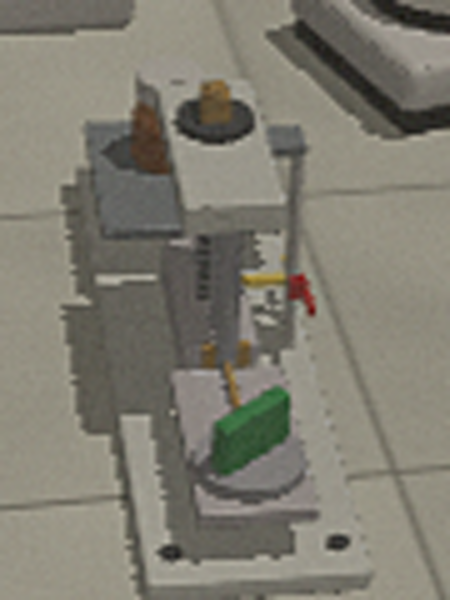

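View pics/z4.png

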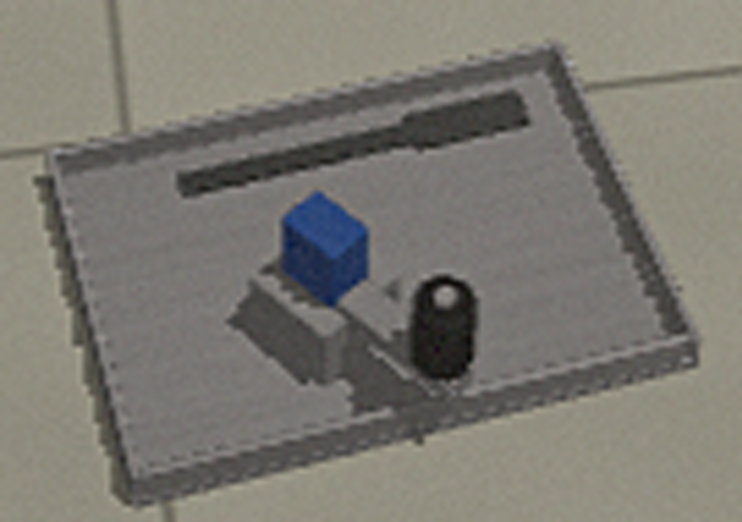

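Zooms show the brass square and collar at about top (269.5,177.5), the blue boss top at (464,243), the knob at (481,230), the pointer at side (323,186) and the red mark at (330,188). Next I'll measure these with depth.

```bash
python3 - <<'E'
import numpy as np,cv2
from h import *
T=np.load('pics/top0.npz');S=np.load('pics/side0.npz')
np.set_printoptions(precision=4,suppress=True)
for n,D in(('top',T),('side',S)):
    W=cloud(n,D['d']); hsv=cv2.cvtColor(D['p'],cv2.COLOR_BGR2HSV); h,s,v=[hsv[...,i].astype(int) for i in range(3)]
    X,Y,Z=W[...,0],W[...,1],W[...,2]
    def rep(nm,m):
        if m.sum()==0: print(n,nm,'none');return
        P=W[m]; vv,uu=np.nonzero(m)
        print(n,nm,m.sum(),'med',np.median(P,0),'min',P.min(0),'max',P.max(0),'px',uu.mean(),vv.mean(), 'mean',P.mean(0))
    ok=D['d']>0
    blue=(h>100)&(h<125)&(s>120)&ok
    reg=(X>.3)&(X<.7)&(Y<-.2)&(Y>-.6)
    rep('blue',blue&reg)
    rep('bluetop',blue&reg&(Z>.060)&(Z<.070))
    rep('knob',reg&(v<50)&(Z>.045)&(Z<.08))
    rep('knobtop',reg&(Z>.066)&(Z<.076)&(v<90)&~blue)
    st=(X>.4)&(X<.8)&(Y>-.2)&(Y<.4)
    rep('bridge',st&(abs(Z-.165)<.006)&(s<60)&(v>100))
    rep('collar',st&(abs(Z-.170)<.006)&(v<90))
    rep('brass',st&(Z>.17)&(Z<.2)&(s>100))
    rep('green',st&(h>50)&(h<85)&(s>120)&ok)
    rep('yellow',st&(h>20)&(h<32)&(s>150)&ok)
    rep('red',st&((h<6)|(h>174))&(s>150)&ok)
    rep('jarlid',st&(abs(Z-.112)<.008)&(v>100))
    if n=='side':
        for nm,m in(('yel',(h>18)&(h<34)&(s>140)),('red',((h<8)|(h>172))&(s>130))):
            for y,x in zip(*np.nonzero(st&m)):
                if 300<x<345 and 170<y<205: print(nm,x,y,W[y,x],D['p'][y,x])
E
```

```text
top blue 83 med [ 0.4395 -0.3606  0.0636] min [ 0.4261 -0.3768  0.0352] max [ 0.4559 -0.3471  0.0684] px 462.855421686747 242.21686746987953 mean [ 0.4393 -0.3612  0.0612]
top bluetop 67 med [ 0.4395 -0.3629  0.064 ] min [ 0.4261 -0.3768  0.0603] max [ 0.4507 -0.349   0.0684] px 463.64179104477614 242.3134328358209 mean [ 0.4389 -0.3624  0.064 ]
top knob 86 med [ 0.4724 -0.4031  0.0686] min [ 0.4237 -0.5993  0.0454] max [ 0.6913 -0.3471  0.0757] px 479.5348837209302 228.45348837209303 mean [ 0.478  -0.4071  0.0642]
top knobtop 59 med [ 0.4753 -0.4097  0.071 ] min [ 0.4644 -0.5993  0.0663] max [ 0.6913 -0.3992  0.0757] px 483.8474576271187 226.83050847457628 mean [ 0.4819 -0.4163  0.0708]
top bridge 818 med [0.5768 0.1235 0.165 ] min [0.5489 0.0732 0.1596] max [0.6083 0.2051 0.1703] px 279.221271393643 179.12102689486554 mean [0.5777 0.1333 0.165 ]
top collar 201 med [0.5744 0.1548 0.1698] min [0.5482 0.0728 0.1641] max [0.6001 0.2008 0.1753] px 270.7412935323383 179.09452736318408 mean [0.5762 0.1541 0.1695]
top brass 48 med [0.5772 0.1559 0.1872] min [0.5705 0.1484 0.1722] max [0.58
[... 3392 characters left out ...]
0.6252 0.1343 0.068 ] [ 38  44 119]
red 330 186 [0.6281 0.1341 0.0678] [ 40  39 118]
red 328 187 [0.622  0.1326 0.0659] [44 43 96]
red 329 187 [0.6251 0.1331 0.0653] [42 45 97]
red 330 187 [0.6278 0.1319 0.0658] [31 40 93]
red 328 188 [0.6223 0.133  0.0621] [38 44 96]
red 329 188 [0.6256 0.1347 0.0607] [41 46 98]
red 330 188 [0.6272 0.1289 0.0644] [ 38  39 106]
red 331 188 [0.6294 0.126  0.0662] [ 41  47 140]
red 328 189 [0.6231 0.136  0.0566] [37 38 97]
red 329 189 [0.6246 0.1296 0.0608] [ 47  52 101]
red 331 189 [0.6286 0.122  0.0655] [ 44  46 134]
red 331 190 [0.6278 0.1181 0.0648] [ 39  46 116]
red 332 191 [0.6297 0.1132 0.0645] [ 28  31 122]
red 332 192 [0.6294 0.1109 0.0626] [18 20 86]
```

```bash
python3 - <<'E'
import numpy as np,cv2
from h import *
np.set_printoptions(precision=3,suppress=True,linewidth=250)
T=np.load('pics/top0.npz');S=np.load('pics/side0.npz')
p=np.clip(S['p'].astype(float)*1.6,0,255).astype(np.uint8)
a=cv2.resize(p[170:212,300:345],None,fx=14,fy=14,interpolation=cv2.INTER_NEAREST)
for i in range(0,42,5): cv2.putText(a,str(170+i),(0,i*14+11),0,.35,(255,0,255))
for i in range(0,45,5): cv2.putText(a,str(300+i),(i*14,10),0,.35,(255,0,255))
cv2.imwrite('pics/z5.png',a)
W=cloud('side',S['d'])
for r in range(178,206,2): print(r,' '.join('%d/%d/%d'%tuple(W[r,c]*1000) for c in range(314,338,2)))
E
```

```text
178 570/83/132 574/79/135 618/261/13 625/261/13 630/254/17 637/258/13 648/280/0 623/143/89 660/273/2 667/275/0 674/278/-2 679/272/0
180 569/79/129 574/75/131 616/250/13 622/248/14 628/245/15 634/242/16 646/267/0 622/138/85 657/261/2 666/269/-3 670/260/2 676/259/2
182 570/81/121 575/81/121 614/240/12 620/235/15 626/235/15 631/231/17 630/196/40 624/146/73 655/249/3 661/249/2 669/254/-1 675/253/-1
184 570/79/116 574/74/118 613/231/11 617/223/16 623/222/16 630/222/15 635/219/17 622/138/72 655/249/-4 660/242/0 666/242/-1 671/234/4
186 570/80/109 575/79/109 598/162/51 607/175/42 614/179/39 619/172/42 625/172/42 621/132/69 628/134/67 657/229/1 665/235/-3 670/231/-1
188 570/79/102 576/79/102 598/157/47 614/207/12 619/200/16 626/202/15 631/198/16 622/133/62 627/128/64 654/217/2 663/224/-3 667/218/0
190 570/81/95 575/78/96 341/-1055/889 612/195/13 618/193/14 623/190/16 623/163/34 625/143/47 647/211/0 631/119/63 659/208/0 664/201/4
192 570/80/89 575/77/90 592/130/52 610/182/15 616/182/14 621/179/16 624/164/26 624/138/44 644/196/2 629/110/62 657/199/-1 663/198/-1
194 571/83/79 576/78/83 592/127/47 597/125/48 614/171/15 620/171/14 624/162/20 624/138/37 643/190/0 649/189/0 654/187/0 660/185/1
196 570/76/78 576/79/76 589/114/49 596/116/48 611/157/18 617/160/15 624/161/13 625/140/28 635/158/14 646/177/0 652/175/1 659/178/-1
198 570/76/71 576/78/69 583/83/65 593/103/50 609/149/16 616/154/12 622/153/12 625/141/20 633/149/13 643/165/2 650/167/0 657/170/-2
200 571/77/64 577/79/62 582/79/61 593/104/42 607/138/17 612/136/18 620/142/12 625/138/15 629/131/20 641/154/2 647/154/1 654/156/0
202 571/77/57 575/70/61 582/78/55 592/97/40 605/128/17 612/134/12 617/129/15 624/133/11 629/128/15 636/133/10 645/143/2 652/148/-1
204 571/75/51 575/70/54 582/75/51 587/74/50 594/76/48 599/74/49 604/73/50 621/118/15 627/117/15 634/122/11 643/133/2 649/133/2
```

View pics/z5.png

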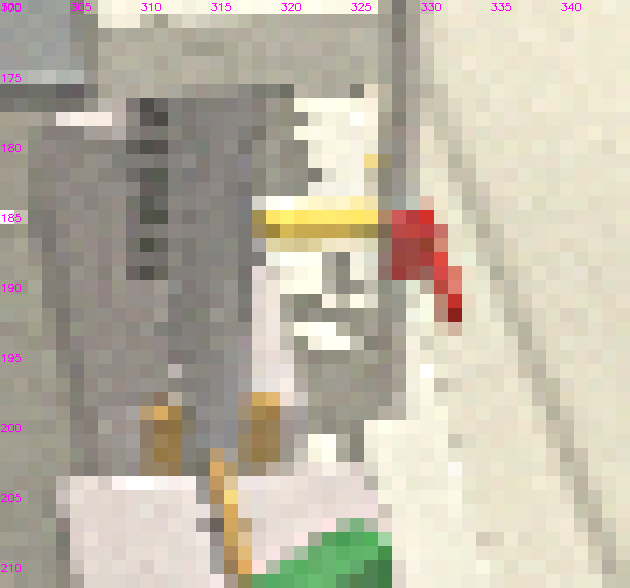

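Side (319-326,185) is the pointer's yellow arm, about z 0.041. The red mark blade ends near (332,191), about z 0.064. Next I'll average some frames and overlay model wireframes to get the poses.

```bash
python3 - <<'E'
import numpy as np,cv2
from h import *
for n in("side","top"):
    P=[];D=[]
    for i in range(8):
        p,d=camera(n); P.append(p.astype(float)); D.append(np.where(d>0,d,np.nan))
    np.savez(f'pics/{n}avg.npz',p=np.mean(P,0),d=np.nan_to_num(np.nanmedian(D,0)),sd=np.nan_to_num(np.nanstd(D,0)))
    print(np.median(np.nanstd(D,0)))
E
cat > fit.py <<'E'
import numpy as np,cv2
from h import *
np.set_printoptions(precision=4,suppress=True,linewidth=200)
A={n:np.load(f'pics/{n}avg.npz') for n in('side','top')}
for n in('top','side'):
    D=A[n];W=cloud(n,D['d']);p=np.clip(D['p'],0,255).astype(np.uint8)
    hsv=cv2.cvtColor(p,cv2.COLOR_BGR2HSV); h,s,v=[hsv[...,i].astype(int) for i in range(3)]
    X,Y,Z=W[...,0],W[...,1],W[...,2]
    def rep(nm,m,z=None):
        vv,uu=np.nonzero(m); P=W[m]
        print(n,nm,m.sum(),P.mean(0),'px',uu.mean(),vv.mean(),'' if z is None else ray(n,uu.mean(),vv.mean(),z))
        if len(P)>8:
            r=cv2.minAreaRect(P[:,:2].astype(np.float32)*1000); print('   rect',r)
    reg=(X>.35)&(X<.6)&(Y<-.25)&(Y>-.5)
    blue=(h>100)&(h<125)&(s>120)
    rep('blue top',reg&blue&(abs(Z-.064)<.004),.064)
    rep('knob top',reg&~blue&(v<110)&(abs(Z-.071)<.004),.071)
    st=(X>.5)&(X<.7)&(Y>-.1)&(Y<.4)
    rep('bridge',st&(abs(Z-.165)<.003)&(v>95),.165)
    rep('collar',st&(abs(Z-.170)<.004)&(v<95)&(abs(X-.577)<.03)&(abs(Y-.155)<.03),.170)
    rep('brasstop',st&(Z>.186)&(Z<.195),.19)
    rep('green',st&(h>50)&(h<85)&(s>120)&(Z>.085),.091)
    rep('lid',st&(abs(Z-.112)<.004)&(abs(Y-.31)<.04),.112)
    rep('red',st&((h<8)|(h>172))&(s>110))
    rep('platform',st&(abs(Z-.05)<.003)&(Y>.2))
    rep('base',st&(abs(Z-.015)<.003)&(Y<0))
E
python3 fit.py
```

```text
0.0028863149
0.0021000602
top blue top 70 [ 0.4389 -0.3624  0.0641] px 463.64285714285717 242.3 [ 0.4389 -0.3624  0.064 ]
   rect ((439.317138671875, -362.9481201171875), (18.369762420654297, 26.523284912109375), 37.97836685180664)
top knob top 59 [ 0.4745 -0.4101  0.0711] px 481.76271186440675 229.38983050847457 [ 0.4745 -0.4101  0.071 ]
   rect ((475.0066833496094, -410.5885009765625), (21.789011001586914, 21.235187530517578), 45.003448486328125)
top bridge 836 [0.5777 0.133  0.1649] px 279.3181818181818 179.14593301435406 [0.5776 0.133  0.165 ]
   rect ((578.5121459960938, 138.89649963378906), (131.00709533691406, 54.89453887939453), 87.45581817626953)
top collar 191 [0.5781 0.1558 0.17  ] px 270.09424083769636 178.2931937172775 [0.5781 0.1558 0.17  ]
   rect ((578.8139038085938, 156.05618286132812), (41.593101501464844, 40.78217697143555), 1.2800172567367554)
top brasstop 28 [0.5788 0.1561 0.1885] px 269.0357142857143 176.32142857142858 [0.5784 0.1559 0.19  ]
   rect ((578.7945556640625, 156.2643585205078), (12.800057411193848, 10.097970962524414), 2.9706411361694336)
top green 6
[... 2257 characters left out ...]
945945 [0.5783 0.309  0.112 ]
   rect ((578.4244995117188, 311.4560241699219), (40.525970458984375, 35.782772064208984), 2.1871092319488525)
side red 24 [0.6291 0.1379 0.059 ] px 329.9166666666667 187.79166666666666 
   rect ((637.515380859375, 171.4810333251953), (123.30874633789062, 12.545180320739746), 76.4227523803711)
side platform 297 [0.5492 0.2786 0.0501] px 295.3265993265993 167.013468013468 
   rect ((550.9677124023438, 280.2784423828125), (157.39158630371094, 47.90665054321289), 89.04345703125)
side base 575 [ 0.5674 -0.0346  0.0151] px 319.6486956521739 239.51652173913044 
   rect ((569.1853637695312, -30.0399169921875), (60.29882049560547, 119.69125366210938), 88.74288940429688)
```

```bash
cat >> h.py <<'E'
def Q(psi): return [0.,float(np.cos(psi/2)),float(np.sin(psi/2)),0.]
def yawof(q):  # tool yaw psi
    return 2*np.arctan2(q[2],q[1])
def st(): 
    s=env.get_state(); return s
def show(tag=''):
    s=env.get_state(); print(tag,'t=%.2f'%s['time'],'tcp',np.round(s['tcp_pos'],4),'psi %.3f'%yawof(s['orientation']),'open %.4f'%s['opening'],'F',np.round(s['force'],1),'T',np.round(s['torque'],2),'q7 %.2f'%s['qpos'][6])
E
python3 - <<'E'
from h import *
np.set_printoptions(precision=2,suppress=True)
show()
for nm,p,ps in (('crank',(.4383,-.365,.112+.06),-.92),('shaft',(.578,.155,.32),-1.615),('shaft_alt',(.578,.155,.32),-.044),('knob',(.578,.095,.28),0),('knobr',(.578,.215,.28),0),('knob',(.638,.155,.28),0),('cam',(.571,-.0095,.16),.63),('cam_end',(.571,-.0095,.16),.63-1.35),('shaft_end',(.578,.155,.28),2.31)):
    for k in(-1,0,1):
        q=kin.inverse_kinematics(p,Q(ps+k*np.pi)); print(nm,k,q if q is None else np.array(q))
E
```

```text
t=0.90 tcp [0.27 0.62 0.3 ] psi 2.730 open 0.0856 F [-0.3 -0.6  1. ] T [ 0.   -0.02  0.01] q7 -0.08
crank -1 [ 0.06  0.57  0.71  1.96 -0.51  0.8   1.7 ]
crank 0 [-0.15  0.74  1.06  1.97 -0.82  0.94 -1.16]
crank 1 [ 0.06  0.57  0.71  1.96 -0.51  0.8   1.7 ]
shaft -1 [-0.77  0.36  0.52  1.75 -0.2   1.08 -0.22]
shaft 0 [-0.29  0.34 -0.09  1.72  0.04  1.08  2.7 ]
shaft 1 [-0.77  0.36  0.52  1.75 -0.2   1.08 -0.22]
shaft_alt -1 [-0.53  0.34  0.22  1.74 -0.08  1.07  1.23]
shaft_alt 0 [-0.92  0.4   0.74  1.76 -0.3   1.09 -1.7 ]
shaft_alt 1 [-0.53  0.34  0.22  1.74 -0.08  1.07  1.23]
knob -1 [-0.48  0.36  0.26  1.81 -0.11  0.98  1.4 ]
knob 0 [-0.83  0.43  0.74  1.84 -0.34  1.   -1.52]
knob 1 [-0.48  0.36  0.26  1.81 -0.11  0.98  1.4 ]
knobr -1 [-0.55  0.4   0.13  1.73 -0.06  1.01  1.17]
knobr 0 [-0.96  0.48  0.69  1.76 -0.35  1.03 -1.71]
knobr 1 [-0.55  0.4   0.13  1.73 -0.06  1.01  1.17]
knob -1 [-0.46  0.47  0.18  1.64 -0.09  1.04  1.32]
knob 0 [-0.81  0.55  0.7   1.66 -0.39  1.07 -1.57]
knob 1 [-0.46  0.47  0.18  1.64 -0.09  1.04  1.32]
cam -1 [-0.2   0.49  0.14  1.93 -0.1   0.73  2.2 ]
cam 0 [-0.56  0.56  0.62  1.96 -0.47  0.77 -0.61]
cam 1 [-0.2   0.49  0.14  1.93 -0.1   0.73  2.2 ]
cam_end -1 [-0.37  0.51  0.36  1.95 -0.26  0.73  1.  ]
cam_end 0 [-0.9   0.94  1.26  1.98 -1.05  1.1  -1.45]
cam_end 1 [-0.37  0.51  0.36  1.95 -0.26  0.73  1.  ]
shaft_end -1 [-1.19  0.73  1.28  1.82 -0.76  1.19 -2.07]
shaft_end 0 [-0.64  0.39  0.36  1.79 -0.16  0.99  0.52]
shaft_end 1 [-1.19  0.73  1.28  1.82 -0.76  1.19 -2.07]
```

```bash
python3 - <<'E'
from h import *
p0=env.get_state()['tcp_pos']
env.movel([p0[0],p0[1],.40],velocity=.3)
psi=-.92+np.pi
env.reach([.4383,-.365,.33],Q(psi)); show('above')
env.grip(.05)
env.movel([.4383,-.365,.16],velocity=.2)
for n in('top','side'):
    p,d=camera(n); cv2.imwrite(f'pics/g1{n}.png',zoom(p,*((400,190,100,95,6) if n=='top' else (230,270,135,115,5))))
show()
E
```

```text
above t=4.85 tcp [ 0.439  -0.3644  0.33  ] psi 2.223 open 0.0854 F [-0.2  0.5 -0.6] T [-0.02 -0.01 -0.01] q7 1.37
 t=6.39 tcp [ 0.4389 -0.3656  0.1613] psi 2.221 open 0.0499 F [-0.  -0.5  0.2] T [ 0.   -0.02  0.  ] q7 1.47
```

View pics/g1side.png

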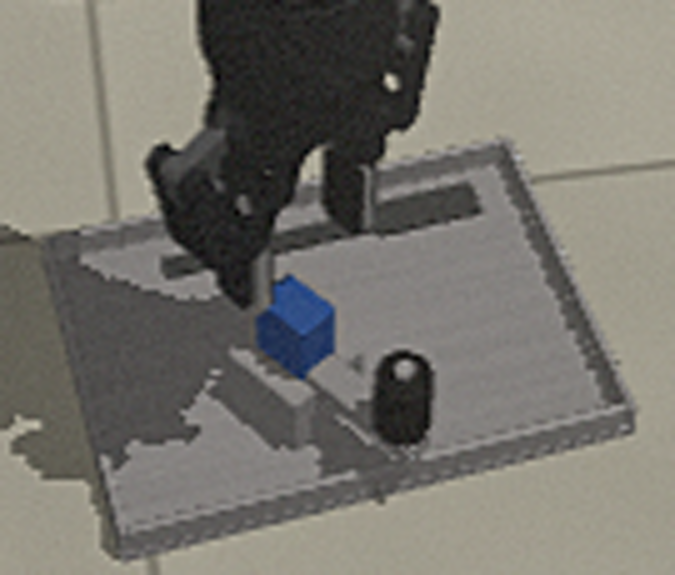

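View pics/g1top.png

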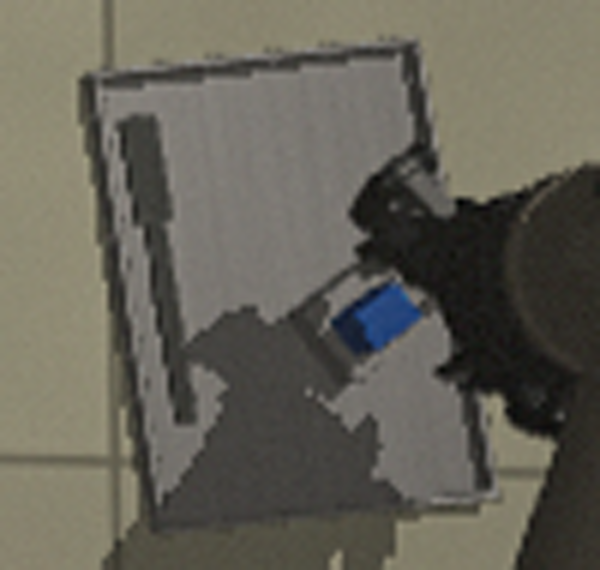

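The fingers straddle the boss with the jaws square to it, so I'll descend and grip.

```bash
python3 - <<'E'
from h import *
r=env.movel([.4383,-.365,.1135],velocity=.12,stop_force=8); show(r)
env.grip(.0,f_grip=60); show('grip')
env.movel([.4383,-.365,.20],velocity=.15); show('lift')
for n in('top','side'):
    p,d=camera(n); cv2.imwrite(f'pics/g2{n}.png',zoom(p,*((400,190,100,95,6) if n=='top' else (230,230,135,145,4))))
E
```

```text
False t=6.92 tcp [ 0.4384 -0.3652  0.1138] psi 2.221 open 0.0502 F [ 0.8 -0.4  0.8] T [-0.07  0.    0.07] q7 1.50
grip t=7.30 tcp [ 0.4388 -0.3653  0.1144] psi 2.222 open 0.0188 F [0.3 1.  7.1] T [ 0.19  0.2  -0.03] q7 1.50
lift t=8.03 tcp [ 0.4378 -0.3644  0.1991] psi 2.222 open 0.0187 F [ 0.3 -0.5 -2.9] T [-0.   -0.01  0.03] q7 1.45
```

View pics/g2side.png

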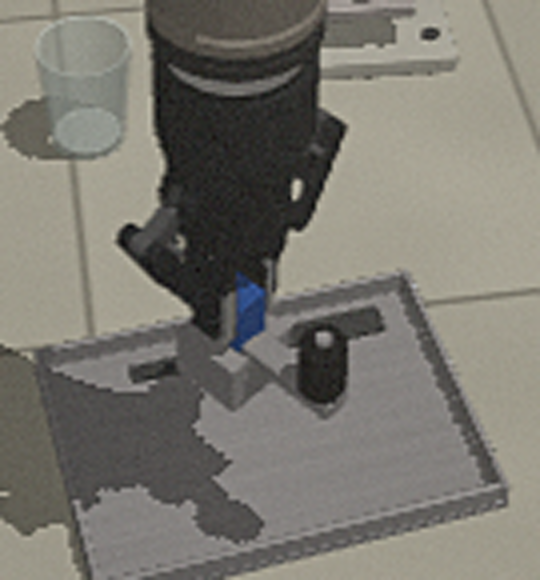

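The crank is held, lifted level with the boss between the pads (side zoom about (250,310)). Next I'll carry it above the drive end.

```bash
python3 - <<'E'
from h import *
np.set_printoptions(precision=4,suppress=True)
env.movel([.4383,-.365,.36],velocity=.25)
psi=-.0444-np.pi/2+np.pi
env.reach([.5783,.1546,.36],Q(psi)); show()
env.movel([.5783,.1546,.3204],velocity=.1); env.dwell(.3); show()
for n in('top','side'):
    p,d=camera(n); np.savez(f'pics/g3{n}.npz',p=p,d=d); cv2.imwrite(f'pics/g3{n}.png',zoom(p,*((215,130,130,80,6) if n=='top' else (270,80,90,110,5))))
E
```

```text
t=10.86 tcp [0.5786 0.1532 0.3598] psi 1.525 open 0.0192 F [ 0.3  0.1 -2.9] T [ 0.04 -0.   -0.01] q7 -0.35
 t=11.71 tcp [0.5785 0.1547 0.321 ] psi 1.526 open 0.0189 F [ 0.  -0.  -3.1] T [0.02 0.05 0.06] q7 -0.34
```

View pics/g3side.png

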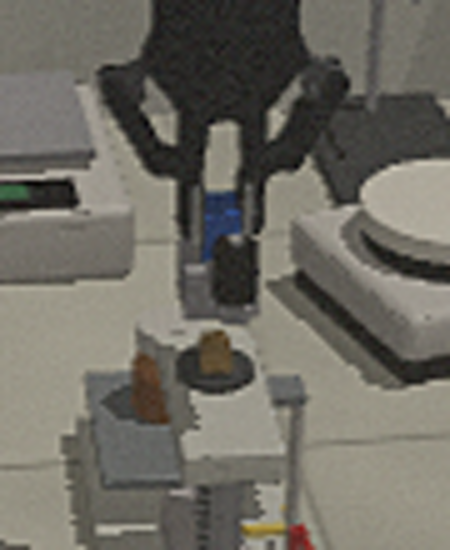

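View pics/g3top.png

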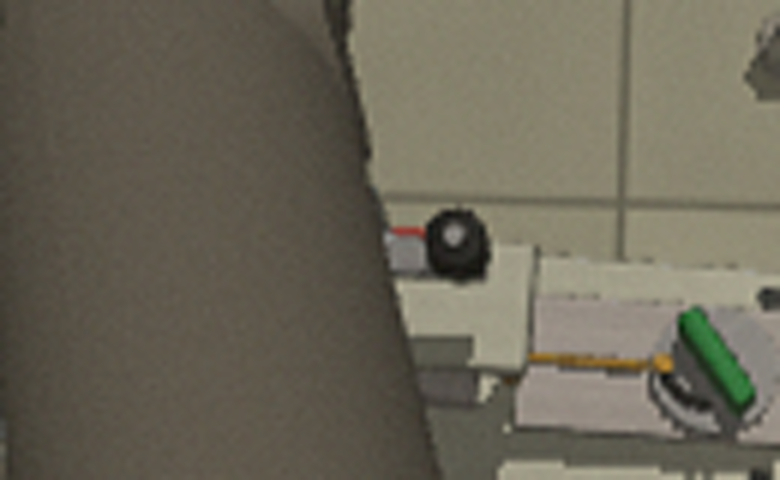

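Side view shows the crank level above the brass end. In the top view only the knob is visible, at zoom (456,243). I'll use the knob to find the camera-to-arm offsets.

```bash
python3 - <<'E'
from h import *
np.set_printoptions(precision=4,suppress=True)
zt=.321-.1104+.067
exp=np.array([.5785,.1547])+.06*np.array([np.cos(-1.615),np.sin(-1.615)])
print('expected knob',exp, 'px',proj('top',[[*exp,zt]]),proj('side',[[*exp,zt]]))
for n in('top','side'):
    D=np.load(f'pics/g3{n}.npz'); W=cloud(n,D['d']); v=D['p'].max(2)
    m=(abs(W[...,2]-zt)<.005)&(np.hypot(*(W[...,:2]-exp).transpose(2,0,1))<.022)
    vv,uu=np.nonzero(m); print(n,m.sum(),W[m].mean(0),ray(n,uu.mean(),vv.mean(),zt),uu.min(),uu.max(),vv.min(),vv.max(),cv2.minAreaRect(W[m][:,:2].astype(np.float32)*1000))
    # dark col silhouettes
    if n=='side':
        m2=(v<60)&(np.hypot(*(W[...,:2]-exp).transpose(2,0,1))<.03)&(W[...,2]<.29)&(W[...,2]>.23)
        vv,uu=np.nonzero(m2); print('side knob cols',uu.min(),uu.max(),vv.min(),vv.max(), uu.mean())
        b=(D['p'][...,0]>100)&(D['p'][...,2]<70)&(W[...,2]>.2); vv,uu=np.nonzero(b); print('blue',uu.min(),uu.max(),vv.min(),vv.max(),W[b].mean(0),'exp boss px',proj('side',[[.5785,.1547,.321-.1104+.06]]))
E
```

```text
expected knob [0.5758 0.0948] px [[291.0432 169.1789]] [[316.9125 128.1904]]
top 86 [0.5752 0.0961 0.2774] [0.5752 0.096  0.2776] 286 295 165 174 ((575.5037841796875, 96.08009338378906), (21.418434143066406, 20.772048950195312), 3.419684886932373)
side 45 [0.5739 0.0898 0.2766] [0.5736 0.088  0.2776] 312 321 127 132 ((573.485107421875, 91.1902084350586), (23.191299438476562, 21.52983283996582), 63.27153015136719)
side knob cols 312 320 127 140 316.20952380952383
blue 311 317 122 126 [0.5794 0.1399 0.2684] exp boss px [[313.6737 120.044 ]]
```

```bash
python3 - <<'E'
from h import *
x,y=.5795,.1554
env.movel([x,y,.3204],velocity=.05)
r=env.movel([x,y,.2815],velocity=.06,stop_force=12); env.dwell(.1); show(r)
s=env.get_state()
print('crank z above seat mm',(s['tcp_pos'][2]-.1104-.170)*1000)
E
```

```text
False t=12.96 tcp [0.5796 0.1554 0.2816] psi 1.526 open 0.0191 F [ 0.3 -0.8 -2.8] T [ 0.01  0.03 -0.01] q7 -0.34
crank z above seat mm 1.1670794285489616
```

```bash
python3 - <<'E'
from h import *
x,y=.5795,.1554
r=env.movel([x,y,.2775],velocity=.02,stop_force=8); show(r)
env.grip(.045); env.dwell(.3); show('open')
p,d=camera('side'); np.savez('pics/g4side.npz',p=p,d=d); cv2.imwrite('pics/g4side.png',zoom(p,270,90,90,110,5))
E
```

```text
True t=13.17 tcp [0.5797 0.1556 0.2804] psi 1.526 open 0.0186 F [-0.8 -0.1  5.6] T [-0.16  0.46 -0.04] q7 -0.34
open t=13.83 tcp [0.5788 0.1553 0.2788] psi 1.526 open 0.0449 F [-0.   0.6  1. ] T [0.02 0.03 0.01] q7 -0.34
```

View pics/g4side.png

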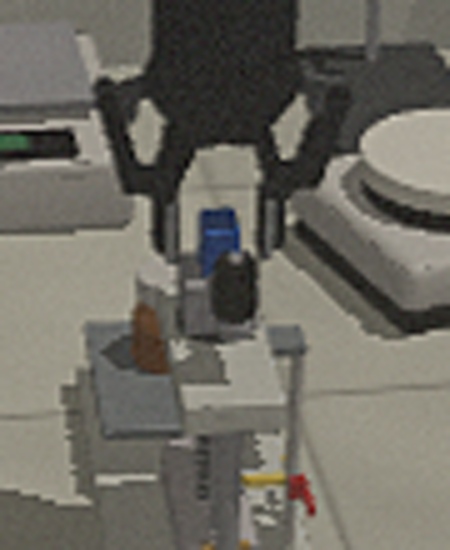

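The hub is seated: contact came at TCP 0.2804, which puts the crank at z ≈ 0.170. The side view agrees, with the hub on the collar. Next I'll grip the knob and start winding.

```bash
cat >> h.py <<'E'
SX,SY=.5795,.1555
def kn(a,z=.283): return [SX+.06*np.cos(a),SY+.06*np.sin(a),z]
def wind(a0,a1,step=np.radians(15),v=.15):
    n=max(1,int(np.ceil(abs(a1-a0)/step)))
    fm=0
    for a in np.linspace(a0,a1,n+1)[1:]:
        env.movel(kn(a),velocity=v); s=env.get_state(); fm=max(fm,np.linalg.norm(s['force']))
    return fm
E
python3 - <<'E'
from h import *
a0=-1.615
env.movel([.5795,.1555,.325],velocity=.2)
k=kn(a0,.325); env.movel(k,velocity=.2)
env.movel(kn(a0),velocity=.12,stop_force=8); show()
env.grip(0.0,f_grip=40); show('grip')
f=wind(a0,a0-np.radians(60)); show('w'); print(f)
E
```

```text
t=15.22 tcp [0.5768 0.0963 0.2829] psi 1.528 open 0.0451 F [-0.1 -0.4 -0.2] T [ 0.04 -0.02 -0.03] q7 -0.24
grip t=15.53 tcp [0.5774 0.0957 0.2839] psi 1.526 open 0.0227 F [ 1.3 -0.1  1.7] T [-0.02 -0.11  0.02] q7 -0.24
w t=16.57 tcp [0.5253 0.1287 0.2837] psi 1.528 open 0.0225 F [-5.4 -1.7 10.5] T [-0.33  1.    0.02] q7 -0.34
11.913699432537697
```

```bash
sed -i 's/z=.283)/z=.2845)/' h.py; python3 - <<'E'
from h import *
a0=-1.615
f=wind(a0-np.radians(60),a0-np.radians(360)); show('w'); print(f)
for n in('side','top'):
    P=[];D=[]
    for i in range(4):
        p,d=camera(n); P.append(p.astype(float)); D.append(np.where(d>0,d,np.nan))
    p=np.mean(P,0); np.savez(f'pics/w1{n}.npz',p=p,d=np.nan_to_num(np.nanmedian(D,0)))
    q=np.clip(p*1.6,0,255).astype(np.uint8)
    if n=='side':
        a=cv2.resize(q[165:207,300:345],None,fx=14,fy=14,interpolation=cv2.INTER_NEAREST)
        for i in range(0,42,5): cv2.putText(a,str(165+i),(0,i*14+11),0,.35,(255,0,255))
        for i in range(0,45,5): cv2.putText(a,str(300+i),(i*14,10),0,.35,(255,0,255))
    else: a=zoom(q,215,130,130,80,6)
    cv2.imwrite(f'pics/w1{n}.png',a)
E
```

```text
w t=21.82 tcp [0.577  0.0956 0.2846] psi 1.527 open 0.0227 F [-0.  -0.8 -1.2] T [-0.37  0.05 -0.02] q7 -0.24
3.2805308759315266
```

View pics/w1side.png

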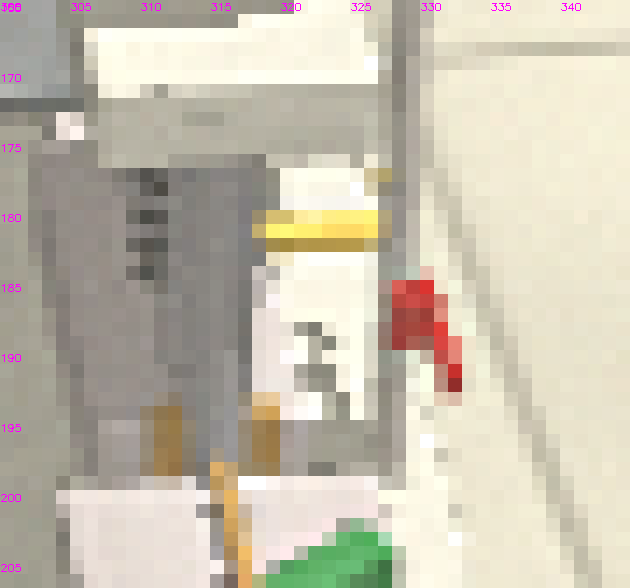

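View pics/w1top.png

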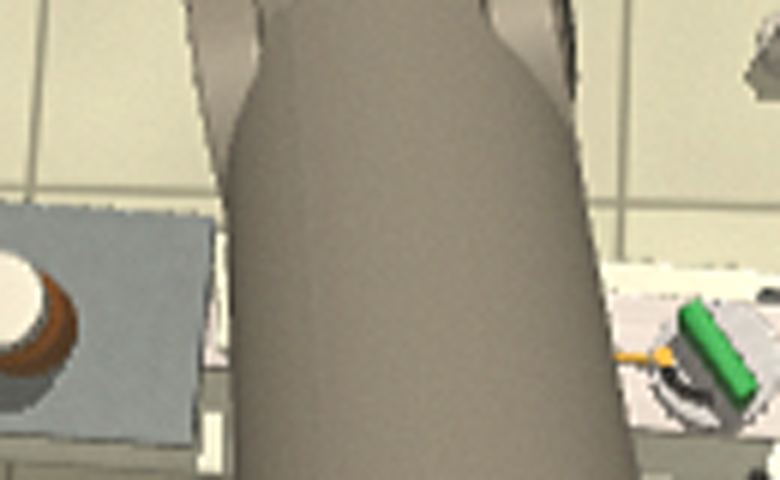

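```bash
python3 - <<'E'
from h import *
np.set_printoptions(precision=1,suppress=True,linewidth=200)
for f in('sideavg','w1side'):
    D=np.load(f'pics/{f}.npz'); W=cloud('side',D['d'])*1000; p=D['p']
    rows=range(178,188) if f=='sideavg' else range(174,184)
    print(f)
    for r in rows: print(r,[('%d,%d,%d|%d,%d'%(*W[r,c],p[r,c,0],p[r,c,2])) for c in range(319,328)])
    print('red')
    for r in range(184,194): print(r,[('%d,%d,%d|%d,%d'%(*W[r,c],p[r,c,0],p[r,c,2])) for c in range(327,334)])
D=np.load('pics/topavg.npz'); W=cloud('top',D['d'])*1000; p=D['p']
for r in range(165,172): print(r,[('%d,%d,%d|%d,%d'%(*W[r,c],p[r,c,0],p[r,c,2])) for c in range(268,294)])
E
```

```text
sideavg
178 ['621,259,14|85,96', '624,257,16|83,93', '628,261,12|78,88', '630,257,14|132,147', '633,256,15|141,156', '636,256,15|139,153', '640,256,15|156,162', '648,279,0|141,157', '623,158,79|88,100']
179 ['620,253,14|84,95', '622,250,16|83,94', '626,252,15|142,156', '629,253,14|146,160', '632,251,15|141,155', '635,251,15|139,154', '639,251,14|139,153', '647,273,0|136,154', '623,155,78|88,100']
180 ['619,248,14|87,98', '622,249,13|84,95', '625,246,15|77,87', '628,246,15|134,149', '632,248,13|140,155', '635,246,14|140,155', '638,247,13|144,156', '646,267,0|138,152', '623,157,73|89,99']
181 ['618,242,14|89,99', '621,242,14|87,97', '624,241,14|81,90', '627,241,14|139,152', '630,240,14|144,158', '633,239,15|139,153', '636,239,15|143,155', '630,199,42|88,149', '623,157,70|67,97']
182 ['617,236,15|85,96', '620,237,14|85,95', '623,236,14|80,89', '626,234,15|76,86', '629,234,15|131,144', '633,236,13|141,153', '635,232,16|145,157', '630,198,38|110,130', '623,154,68|78,88']
183 ['616,230,15|84,93', '619,230,15|85,91', '622,230,15|81,87', '625,228,16|141,150', '628,229,15|147,156', '631,228,1
[... 9127 characters left out ...]
 '602,109,164|127,146', '602,106,165|128,146', '601,104,166|126,146', '602,101,164|122,143', '602,99,164|135,148']
171 ['596,161,170|49,53', '597,159,169|51,55', '596,156,170|49,54', '597,154,169|50,54', '597,151,170|48,53', '596,149,170|49,54', '597,146,170|47,50', '598,144,165|80,92', '598,142,165|119,140', '598,139,164|122,143', '598,137,165|119,141', '599,134,164|121,143', '598,132,164|122,144', '598,129,165|122,144', '598,127,165|120,142', '598,124,165|121,142', '599,122,164|121,142', '599,119,164|123,144', '599,117,164|125,146', '599,114,164|123,146', '599,111,165|125,147', '599,109,165|124,147', '599,106,165|126,147', '599,104,166|126,148', '599,101,165|125,148', '599,99,166|124,148']
```

Side view after one turn: yellow arm at rows 180–182 (top face z ≈ 57.3 mm). The red blade's top face, at (331,187)–(332,191), is z ≈ 64.3 mm. That leaves about 6.8 mm, or 153°.

```bash
cat > look.py <<'E'
from h import *
import sys
np.set_printoptions(precision=2,suppress=True,linewidth=200)
f=sys.argv[1]; N=int(sys.argv[2])
P=[];D=[]
for i in range(N):
    p,d=camera('side'); P.append(p.astype(float)); D.append(np.where(d>0,d,np.nan))
p=np.mean(P,0); d=np.nan_to_num(np.nanmean(D,0)); np.savez(f'pics/{f}.npz',p=p,d=d)
q=np.clip(p*1.6,0,255).astype(np.uint8)
a=cv2.resize(q[165:207,300:345],None,fx=14,fy=14,interpolation=cv2.INTER_NEAREST)
for i in range(0,42,5): cv2.putText(a,str(165+i),(0,i*14+11),0,.35,(255,0,255))
for i in range(0,45,5): cv2.putText(a,str(300+i),(i*14,10),0,.35,(255,0,255))
cv2.imwrite(f'pics/{f}.png',a)
W=cloud('side',d)*1000
b=p[...,0];r=p[...,2];g=p[...,1]
for row in range(174,188):
    m=[c for c in range(320,326) if r[row,c]-b[row,c]>40 and W[row,c,1]<195]
    if m: print('yel',row,len(m),W[row,m].mean(0),p[row,m].mean(0))
for row in range(185,193):
    m=[c for c in (331,332) if r[row,c]-g[row,c]>45 and W[row,c,1]<145]
    if m: print('red',row,m,W[row,m].mean(0),p[row,m].mean(0))
show()
E
python3 - <<'E'
from h import *
a0=-1.615-2*np.pi
f=wind(a0,a0-np.radians(153)); env.dwell(.2); show('w'); print(f)
E
python3 look.py w2 8
```

```text
w t=25.17 tcp [0.5545 0.2095 0.2846] psi 1.526 open 0.0224 F [ 0.6  1.  -0.6] T [ 0.41  0.05 -0.05] q7 -0.46
4.050317239301245
yel 178 4 [618.62 181.89  65.24] [ 99.06 152.16 165.31]
yel 179 6 [614.92 178.2   64.44] [ 69.19 147.12 169.98]
yel 180 6 [614.47 175.59  62.66] [ 44.04  88.81 104.81]
red 187 [331] [631.03 133.24  64.64] [ 78.62  89.   140.5 ]
red 188 [331] [629.58 126.57  65.79] [ 38.12  41.12 140.25]
red 189 [331] [629.18 124.27  63.91] [ 41.5   45.5  137.12]
red 190 [331, 332] [629.02 116.9   65.46] [ 60.12  67.5  131.69]
red 191 [332] [629.34 111.58  65.6 ] [ 28.38  30.62 126.  ]
red 192 [332] [628.96 109.37  63.69] [24.75 26.88 90.  ]
 t=25.57 tcp [0.55 0.21 0.28] psi 1.526 open 0.0222 F [ 0.8  0.3 -1.4] T [0.09 0.08 0.01] q7 -0.46
```

View pics/w2.png

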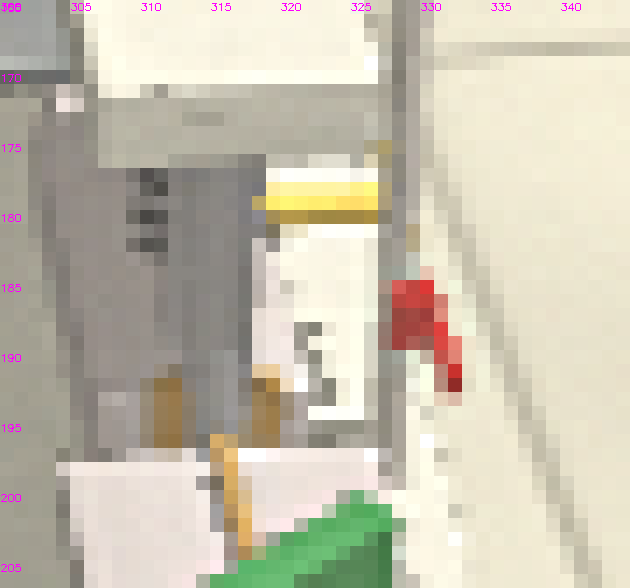

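Pointer arm top face z ≈ 64.6 mm (rows 178–179). Mark blade top face ≈ 64.8 mm over three averaged looks, so they look level. As a cross-check I'll look at the pointer blade tip now showing at (329,181).

```bash
python3 - <<'E'
from h import *
np.set_printoptions(precision=1,suppress=True,linewidth=200)
D=np.load('pics/w2.npz'); W=cloud('side',D['d'])*1000; p=D['p']
for r in range(173,186): print(r,[('%d,%d,%d|%d,%d,%d'%(*W[r,c],*p[r,c])) for c in range(325,333)])
print(ray('side',329,181,.063)*1000, ray('side',326.5,175,.065)*1000, ray('side',330,184.7,.0645)*1000)
E
```

```text
173 ['596,69,155|103,111,115', '600,71,154|111,121,122', '624,162,94|98,107,109', '623,146,104|84,91,94', '624,140,108|100,106,111', '667,306,0|116,128,132', '670,305,0|128,143,147', '673,306,-1|130,145,148']
174 ['597,70,151|101,110,112', '600,72,150|109,117,119', '623,161,91|99,108,110', '623,146,101|84,90,92', '624,140,104|100,107,111', '665,299,0|111,121,126', '668,298,0|128,142,146', '672,299,0|131,146,149']
175 ['597,71,148|99,108,110', '599,69,148|85,102,107', '623,159,89|68,99,108', '623,145,98|81,92,97', '625,142,100|102,108,112', '664,294,0|108,120,123', '667,292,0|124,139,143', '671,293,0|130,145,149']
176 ['647,291,0|103,110,111', '650,290,0|111,131,137', '623,159,86|76,95,101', '622,143,96|79,85,88', '625,140,98|103,108,113', '663,289,0|105,118,122', '666,288,0|117,131,134', '669,287,0|129,142,146']
177 ['642,265,12|147,152,154', '649,284,0|150,158,160', '623,159,82|90,101,105', '623,144,92|78,85,88', '625,143,93|101,107,111', '662,283,0|114,127,130', '665,281,0|113,127,130', '668,281,0|126,140,144']
178 ['622,181,65|86,150,167', '626,181,65|81,156,175', '623,158,79|77,1
[... 919 characters left out ...]
, '663,255,-1|112,125,129']
183 ['635,231,13|144,156,158', '638,229,14|135,147,149', '623,152,66|88,94,97', '623,140,74|93,99,102', '626,142,72|114,121,122', '655,250,0|134,149,150', '657,246,1|136,151,153', '661,248,0|122,135,138']
184 ['633,222,15|146,158,160', '636,220,16|137,148,150', '623,153,62|90,98,96', '623,139,71|95,101,98', '625,138,72|115,125,120', '653,242,0|111,124,145', '657,242,0|133,147,151', '659,241,0|129,143,146']
185 ['632,218,14|144,155,158', '635,217,14|136,148,149', '623,152,59|83,92,107', '623,139,68|54,58,133', '625,137,69|40,44,120', '629,139,67|33,35,139', '656,238,0|129,144,151', '658,236,0|137,153,151']
[632.3 167.2  63. ] [630.7 197.1  65. ] [630.7 145.5  64.5]
```

The blade tip at (329,181) and far end at (327,175) are consistent with the pointer being at the mark's height (0.063–0.065). Next I'll release the knob and go to the cam.

```bash
python3 - <<'E'
from h import *
env.grip(.042); s=env.get_state()['tcp_pos']
env.movel([s[0],s[1],.36],velocity=.25)
c=[.5719,-.0092]
env.reach([*c,.30],Q(.626)); show()
env.movel([*c,.20],velocity=.2)
r=env.movel([*c,.160],velocity=.1,stop_force=8); show(r)
p,d=camera('side'); cv2.imwrite('pics/c1.png',zoom(p,260,100,110,130,4.5))
E
```

```text
t=27.25 tcp [ 0.572  -0.0073  0.2997] psi 0.630 open 0.0418 F [-0.9 -0.5 -0. ] T [ 0.03 -0.03  0.02] q7 -0.90
False t=28.45 tcp [ 0.5722 -0.0092  0.1604] psi 0.626 open 0.0419 F [-0.9  0.2  0.4] T [ 0.01 -0.03  0.  ] q7 -0.83
```

View pics/c1.png

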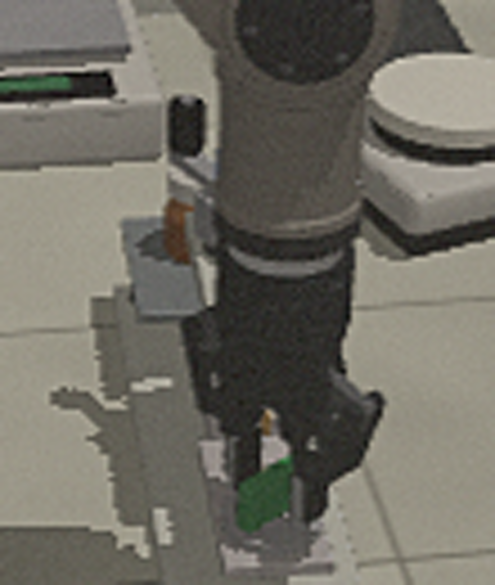

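The fingers straddle the green bar (zoom about (265,495)), so I'll grip and turn it.

```bash
python3 - <<'E'
from h import *
env.grip(0.,f_grip=60); show('grip')
q=np.array(env.get_state()['qpos'])
for k in range(1,5):
    t=q.copy(); t[6]-=1.33*k/4; env.goto_joints(t.tolist()); show(k)
E
```

```text
grip t=28.88 tcp [ 0.5717 -0.0083  0.1608] psi 0.626 open 0.0109 F [-3.7  2.6  6.6] T [ 0.38  0.68 -0.12] q7 -0.83
1 t=29.29 tcp [ 0.5717 -0.0084  0.1609] psi 0.297 open 0.0106 F [-0.3 -0.8 -1.4] T [-0.14  0.03 -0.07] q7 -1.16
2 t=29.71 tcp [ 0.5717 -0.0084  0.1609] psi -0.034 open 0.0108 F [-1.2 -0.   0.7] T [-0.16  0.1  -0.06] q7 -1.49
3 t=30.12 tcp [ 0.5717 -0.0084  0.1609] psi -0.365 open 0.0110 F [-1.9 -0.1  0.2] T [-0.23  0.2  -0.1 ] q7 -1.82
4 t=30.54 tcp [ 0.5716 -0.0085  0.1609] psi -0.698 open 0.0112 F [-1.1 -1.3  1.3] T [-0.27  0.39 -0.13] q7 -2.15
```

```bash
python3 - <<'E'
from h import *
q=np.array(env.get_state()['qpos']); q[6]-=.025; env.goto_joints(q.tolist()); show()
env.dwell(.25)
env.grip(.04); show('open')
s=env.get_state()['tcp_pos']; env.movel([s[0],s[1],.34],velocity=.25)
psi=env.get_state()['orientation']; env.reach([.47,-.15,.36],psi); show()
for n in('top','side'):
    p,d=camera(n); np.savez(f'pics/c2{n}.npz',p=p,d=d); cv2.imwrite(f'pics/c2{n}.png',zoom(p,*((195,125,165,100,4.8) if n=='top' else (270,100,90,130,4.5))))
E
```

```text
t=30.79 tcp [ 0.5716 -0.0085  0.1609] psi -0.720 open 0.0108 F [-0.4 -0.3  0.5] T [-0.19  0.25  0.06] q7 -2.17
open t=31.43 tcp [ 0.5718 -0.0085  0.1609] psi -0.723 open 0.0400 F [-0.1  0.3  1.2] T [ 0.02 -0.05  0.02] q7 -2.17
 t=33.03 tcp [ 0.4698 -0.1498  0.3593] psi -0.723 open 0.0403 F [-0.3  0.6  0.6] T [-0.01 -0.02  0.03] q7 -2.04
```

View pics/c2top.png

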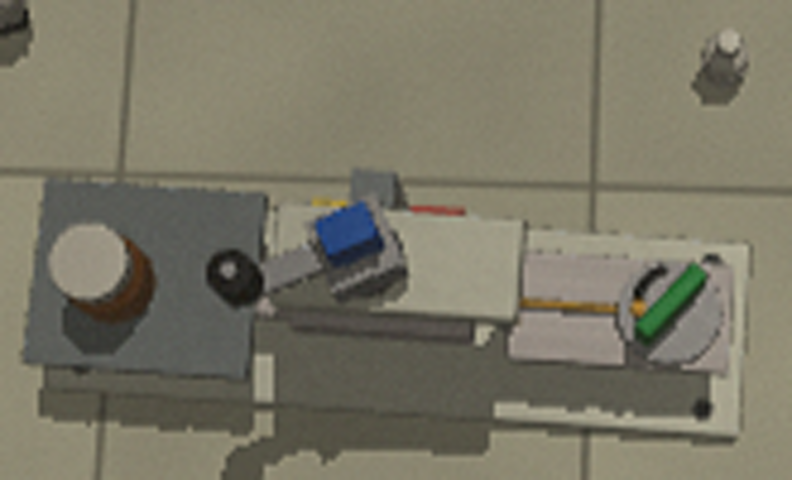

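View pics/c2side.png

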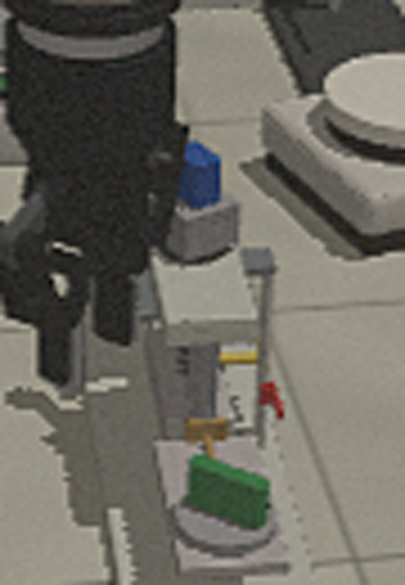

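```bash
python3 - <<'E'
from h import *
np.set_printoptions(precision=4,suppress=True)
for n in('top','side'):
    D=np.load(f'pics/c2{n}.npz'); W=cloud(n,D['d']); p=D['p']; hsv=cv2.cvtColor(p,cv2.COLOR_BGR2HSV); h,s,v=[hsv[...,i].astype(int) for i in range(3)]
    X,Y,Z=W[...,0],W[...,1],W[...,2]; st=(X>.45)&(X<.7)&(Y>-.1)&(Y<.4)
    for nm,m in(('green',st&(h>50)&(h<85)&(s>120)&(Z>.1)),('boss',st&(h>100)&(h<125)&(s>120)&(abs(Z-.23)<.006)),('knob',st&(v<100)&(abs(Z-.237)<.005)&(s<90)),('lid',st&(abs(Z-.1346)<.005)&(abs(Y-.31)<.04))):
        if m.sum()>3: print(n,nm,m.sum(),W[m].mean(0),cv2.minAreaRect(W[m][:,:2].astype(np.float32)*1000))
E
```

```text
top green 73 [ 0.5716 -0.0084  0.1129] ((571.3294067382812, -8.182096481323242), (10.541755676269531, 46.287803649902344), 48.45372009277344)
top boss 87 [0.5785 0.1563 0.2297] ((578.7477416992188, 156.23104858398438), (19.057714462280273, 26.326950073242188), 24.322050094604492)
top knob 71 [0.5533 0.2105 0.2368] ((553.8773803710938, 210.16102600097656), (22.186304092407227, 21.46272087097168), 47.08614730834961)
top lid 209 [0.5797 0.3099 0.1342] ((579.1525268554688, 310.06475830078125), (41.36049270629883, 41.539615631103516), 6.789838790893555)
side green 17 [ 0.5694 -0.0093  0.1135] ((569.437255859375, -9.949024200439453), (9.895845413208008, 46.73033905029297), 41.404151916503906)
side boss 39 [0.5798 0.1479 0.2295] ((577.826171875, 148.94297790527344), (19.716703414916992, 23.74432373046875), 38.382930755615234)
```

The bar turned from +0.64 to −0.725 rad in the top view, about 1.36 rad, so the cam is tight. Pointer (yellow) and mark (red) are still where they were, the jar is upright, and the crank is at yaw ≈ 2.0. Next I'll take the crank off.

```bash
python3 - <<'E'
from h import *
x,y=.5793,.1553
env.reach([x,y,.345],Q(2.0)); show()
r=env.movel([x,y,.282],velocity=.12,stop_force=8); show(r)
env.grip(0.,f_grip=60); show('grip')
env.movel([x,y,.32],velocity=.06); show('lift')
p,d=camera('side'); cv2.imwrite('pics/l1.png',zoom(p,260,80,100,130,4.5))
E
```

```text
t=34.96 tcp [0.5794 0.1548 0.3449] psi 1.999 open 0.0407 F [ 0.9 -0.7  0.1] T [-0.01 -0.02 -0.03] q7 0.07
False t=35.63 tcp [0.5797 0.1553 0.2826] psi 2.000 open 0.0401 F [ 0.3 -0.4  0.1] T [ 0.02 -0.01  0.02] q7 0.07
grip t=35.94 tcp [0.5797 0.1554 0.2833] psi 2.000 open 0.0188 F [-1.7  0.1  5.6] T [-0.11  0.34 -0.03] q7 0.07
lift t=36.73 tcp [0.579  0.1552 0.3197] psi 2.000 open 0.0186 F [ 0.7  0.8 -2.1] T [-0.06 -0.05  0.05] q7 0.07
```

View pics/l1.png

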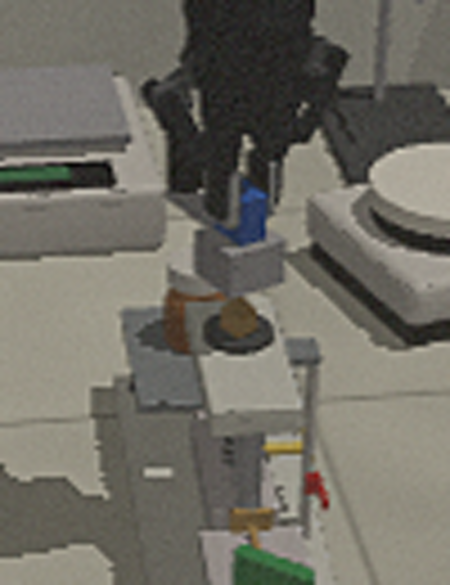

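The crank is clear of the brass end, so I'll put it back in the tray.

```bash
python3 - <<'E'
from h import *
env.movel([.579,.155,.37],velocity=.2)
env.reach([.4385,-.365,.33],Q(2.222)); show()
env.movel([.4385,-.365,.16],velocity=.2)
r=env.movel([.4385,-.365,.113],velocity=.05,stop_force=6); show(r)
env.grip(.045); env.dwell(.1); show('open')
env.movel([.4385,-.365,.33],velocity=.2)
env.reach([.40,-.45,.42],Q(2.222)); show()
p,d=camera('top'); cv2.imwrite('pics/e_top.png',p); np.savez('pics/etop.npz',p=p,d=d)
E
python3 look.py e_side 8; python3 - <<'E'
import numpy as np,cv2
cv2.imwrite('pics/e_side_full.png',np.load('pics/e_side.npz')['p'])
E
```

```text
t=39.12 tcp [ 0.4395 -0.3639  0.3299] psi 2.224 open 0.0184 F [-0.9 -0.1 -2.7] T [-0.05 -0.03 -0.01] q7 1.35
True t=40.92 tcp [ 0.4381 -0.3648  0.1173] psi 2.222 open 0.0186 F [-1.  -0.1  5.4] T [0.17 0.04 0.03] q7 1.47
open t=41.39 tcp [ 0.4374 -0.3641  0.1167] psi 2.222 open 0.0446 F [-0.1 -0.1  0.1] T [-0.02 -0.   -0.02] q7 1.47
 t=43.19 tcp [ 0.3999 -0.4498  0.419 ] psi 2.221 open 0.0451 F [ 0.6  1.1 -0.8] T [ 0.02 -0.03 -0.  ] q7 1.51
yel 178 4 [618.9  183.15  64.4 ] [104.72 159.72 172.88]
yel 179 6 [614.92 178.2   64.44] [ 73.02 156.25 180.21]
yel 180 6 [614.53 175.83  62.5 ] [ 45.29  93.75 110.65]
red 187 [331] [631.2  133.93  64.16] [ 82.5   92.75 148.  ]
red 188 [331] [629.68 127.02  65.48] [ 39.12  42.25 147.75]
red 189 [331] [628.82 122.79  64.95] [ 41.88  46.   142.88]
red 190 [331, 332] [629.16 117.48  65.05] [ 63.06  70.44 138.  ]
red 191 [332] [629.63 112.75  64.77] [ 23.5   25.62 130.5 ]
red 192 [332] [629.46 111.38  62.26] [27.12 27.88 96.5 ]
 t=43.64 tcp [ 0.4  -0.45  0.42] psi 2.223 open 0.0451 F [ 0.  -0.1  0.4] T [0.01 0.05 0.01] q7 1.51[ WARN:0@0.179] global loadsave.cpp:1063 imwrite_ Unsupported depth image for selected encoder is fallbacked to CV_8U.
```

View pics/e_side_full.png

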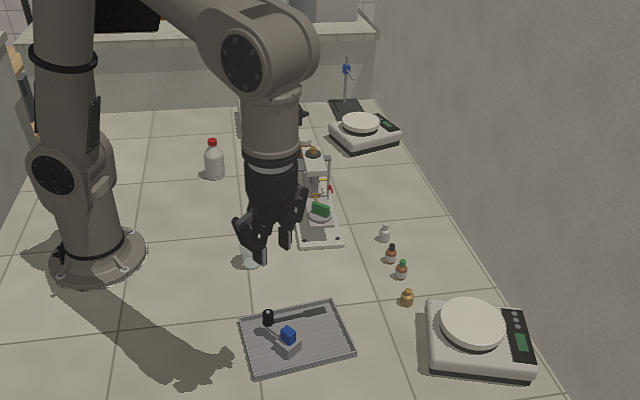

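View pics/e_top.png

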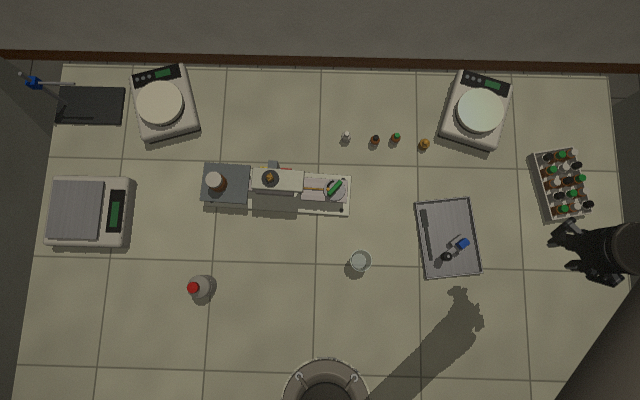

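The top view shows the crank standing in the tray at (455,248), with the jar, vials, beaker and bottle unmoved. One last check on pointer and mark from the top camera, then hand in.

```bash
python3 - <<'E'
from h import *
D=[];P=[]
for i in range(6):
    p,d=camera('top'); D.append(d);P.append(p.astype(float))
W=cloud('top',np.mean(D,0))*1000;p=np.mean(P,0)
b,g,r=p[...,0],p[...,1],p[...,2]
for nm,m in(('yel',(r-b>35)&(g-b>25)),('red',(r-g>50))):
    for y,x in zip(*np.nonzero(m)):
        if 255<x<295 and 163<y<172 and 50<W[y,x,2]<80: print(nm,x,y,W[y,x].round(1))
E
```

```text
yel 260 167 [633.9 200.3  64.4]
yel 261 167 [633.8 197.4  65. ]
yel 262 167 [634.3 194.9  63.2]
yel 263 167 [633.9 191.8  65.1]
yel 264 167 [634.4 189.3  63.3]
yel 265 167 [634.2 186.3  64.5]
yel 266 167 [633.9 183.2  65.9]
red 281 168 [631.4 140.8  68.7]
red 282 168 [631.4 137.9  69. ]
red 283 168 [631.5 135.1  69.1]
red 284 168 [632.8 132.9  64.1]
red 285 168 [632.9 130.1  64.2]
red 288 169 [630.2 121.5  64.4]
red 289 169 [630.4 118.7  63.9]
```

```bash
python3 - <<'E'
from h import *
show(); job.job_done()
E
```

```text
t=43.94 tcp [ 0.4  -0.45  0.42] psi 2.222 open 0.0445 F [-0.5  0.5 -0.2] T [-0.02 -0.05 -0.  ] q7 1.51
the job is handed in; nothing more can be done
```

I finished the whole job in order and handed it in at 43.9 s of the 72 s allowed; the system gives no verdict, so these are my own last checks.

- **Crank fit:** contact came at exactly the seat height, and the crank went down without jamming.
- **Winding:** I turned the crank 513° clockwise by the knob, about 22.8 mm of lift.
- **Pointer against mark:** the side camera put the pointer's top face at 64.4 mm and the mark's at about 64.9 mm. The top camera put them at about 64.5 mm and 64.2 mm. The two cameras disagree on which is higher, but both differences are 0.5 mm or less, against the 2.5 mm allowed.
- **Cam lock:** it turned about 1.36 rad by camera and 1.35 rad by the wrist, so it is at its stop.
- **Crank back in the tray:** it stands on its hub inside the tray, released, and the arm is clear of everything.
- **Jar and glassware:** the jar is upright on the platform. The vials, beaker and bottle look unmoved. I did not check the weight on its own, but the arm never went low near the vials.

The two cameras differed by 3–4 mm in y, which I corrected using the crank's knob while it was held in the gripper.

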